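Check two post packets under the height gauge

TASK

Try both packets under the yellow bar of the height gauge, each in its own lane, by pushing gently from behind: creep up (1 to 2 cm/s) to the bar and the stop and never press a packet against them, or the robot on the gauge, with 25 N or more. Slide the packet that clears fully home against the blue end stop and leave it there; when one stops at the bar, keep a light, steady push on it for a second to be sure, then lay it flat, label up, in the red tray. Leave the other things on the desk where they are.

Things in the scene. Friction and masses are not known exactly. Their poses are not given: they have to be found in the camera images.
- gauge: Fixed height gauge. Origin on the desk below the bar's middle; x points along the push (open front, under the bar, to the end stop), y left, z up. Aluminium base plate 8 mm thick, x = -190 to +100 mm, y = -135 to +135; packets slide on it. The bar rests on three blue posts (24 mm deep) between and outside the lanes. Its top, 68 mm above the desk, is the highest point.
- lane_left (a point): On the plate under the bar, on the centre line of the left lane (gauge y = +60 mm). The lane is 72 mm wide between grey guides 12 mm high above the plate, mouths rounded (12.5 mm), from x = -45 to +75 mm; the middle guide is 48 mm wide, the outer ones 25 mm. The packet starts within about 4 mm of this centre line.
- lane_right (a point): The same for the right lane (gauge y = -60 mm).
- bar_mid (a point): Middle of the underside of the yellow-and-black bridge bar, 46 mm above the plate (54 mm above the desk). The bar runs along the gauge's y for 250 mm, is 24 mm deep along x (12 mm either side of this point) and 14 mm high. It is rigid and does not move.
- stop_mid (a point): Foot of the front face of the blue end stop, on the plate, midway between the lanes, 75 mm beyond the bar's middle line. The stop is a rigid rail 250 mm wide, 28 mm high above the plate. A packet fully home has its nose flat on this face and its rear end 45 mm in front of the bar's middle line.
- packet_a_mid (a point): A rigid cardboard packet, 120 mm long (its x) x 62 wide (its y), label on top. The two look alike: one is 44 mm high and clears, the other 49 mm, too tall; try them to learn which. Point on its vertical centre line, 23 mm above its underside. Starts on the gauge plate before one lane (x along the gauge's within 0.15 rad, nose 25 to 50 mm short of the bar's middle line). 0.15 to 0.3 kg.
- packet_b_mid (a point): A rigid cardboard packet, 120 mm long (its x) x 62 wide (its y), label on top. The two look alike: one is 44 mm high and clears, the other 49 mm, too tall; try them to learn which. Point on its vertical centre line, 23 mm above its underside. Starts on the gauge plate before one lane (x along the gauge's within 0.15 rad, nose 25 to 50 mm short of the bar's middle line). 0.15 to 0.3 kg.
- tray: Red open tray, fixed, for packets that are too tall: 220 mm (its x) x 160 mm (its y) outside, 35 mm high, walls and floor 4 to 5 mm. Origin at the centre of its underside. To the left or the right of the gauge; a closed grey lunch tub with white lid (200 x 140 x 59 mm, fixed) is on the other side.
- mug: Blue mug, 80 mm across, 90 mm high, origin under its centre. Leave alone.
- sanitiser: Hand-sanitiser bottle, 56 mm across, 150 mm high, origin under its centre. Leave alone.
- stapler: Red and black stapler 140 mm long (y), 36 mm wide, 45 mm high, origin under its centre. Leave alone.
- tape: Black tape dispenser, 130 mm (y) x 55 mm, 82 mm high, origin under its centre. Leave alone.
Not all that is in view belongs to the job. Leave any green or pink look-alike of the part that bears packet_b_mid alone.

How it is judged:
By the outcome, as a careful person would: the job done as asked, in the order asked, and still so for the second after the job is handed in, with the robot touching nothing.
It also fails if it takes over 72 s, if anything falls off the work surface, if the arm or the gripper's body presses on something with over 40 N, if the wrist force passes 120 N, or if a joint passes its speed limit or range.

ROBOT

A 6-joint arm with a two-finger parallel gripper is mounted at the origin on the work surface. World frame = base frame: x ahead of the robot, y to its left, z up, the work surface at z = 0. Lengths are in m, angles in rad, forces in N, time in s.
With the tool pointing down it reaches from about 0.275 to 0.825 m from the base axis. Payload 5.2 kg.
Tool frame: the origin (TCP) lies midway between the tips of the shut fingers; the grasp point (between the pads) lies 19 mm behind it; z points along the fingers, y is the line along which they close (so a half turn about z gives the same grasp; the last joint's range is limited). The gripper opens to 93 mm and grips with 3 to 60 N. Pads are 15 mm wide; open, the fingers measure 128 mm over their backs; the gripper's body (75 mm by 188 mm) begins 65 mm behind the grasp point.
Start: joints at [0.949, 0.259, 1.535, -0, 1.348, -0.203], TCP at [0.224, 0.502, 0.219] pointing down, gripper open.
Joint ranges: [-3.14, 3.14], [-0.91, 2.08], [0.19, 2.58], [-1.22, 4.36], [0.22, 2.71], [-3.12, 3.12]. Speed limits (rad/s): [2.57, 2.57, 3.14, 3.14, 3.14, 3.14].

INTERFACE

Orientations are given as a unit quaternion [w, x, y, z].
In Python, from rig import manip gives the robot as it stands.
- The arm moves only by the tool drive_tool, never from a script. Its argument "rows" is a list that holds one entry, the list of rows, each a list of 5 numbers: the finger opening in cm, from 0 to 9.3, then the shift along the tool's x, y, z in cm, then the turn about the tool's z in rad. A call has 1 to 12 rows; each row shifts and turns the commanded pose from where the row before left it, along the tool's axes as they then stand; what a row does not reach is not made up. A row lasts 1/8 s, in which the tool goes at most 62.5 mm and 10.7 degrees, less where a joint would pass 70% of its speed; a pose out of reach is approached as far as the arm can. A call with a gripper value outside its range is refused whole. The fingers move at their own pace and stop on an object; "force" is the grip in N (left out, the last holds). Time passes only in rows, so rows that do not move let the fingers close. It gives the time, the measured TCP pose, the force, the opening and the grip force at its end, in the units of the state.
- manip.get_state(): the state, without advancing time (a new reading comes with each control period).
- manip.read_camera(name): name is "scene" or "top" or "wrist"; returns (picture, depth): 400x640x3 uint8, blue, green, red; 400x640 float32, m along the optical axis (not along the pixel's ray), 0 where there is no reading.
- manip.calibration(name): a dict with "vfov" (degrees; the focal length in pixels is half the picture's height over the tangent of half this angle, whatever the lens; pixels are square), "cx", "cy" (the principal point, pixels), "origin" and "orientation" of the camera in the world. Camera axes: x right, y down, z forward; pixel columns grow to the right and rows downward; lengths in m; the calibration is good to about 2 mm. A picture is of the moment at which its call begins: read the wrist's pose just before it. calibration takes no time and is no camera call; for the wrist camera it gives the pose at the moment of the call.
- manip.hand_in(): hands the job in; it is judged then, once.
The state is a dict: "clock": time; "qpos": joint angles; "joint_velocities": joint speeds; "joint_torque": joint torques, N m; "tcp_pos": TCP position; "eef_rot": TCP orientation; "wrist_force": force on the tool from outside, world axes, zero at the start; "moment": the same for the moment, N m; "finger_gap": opening from 0.0 (shut) to 1.0 (fully open); "gripper_force": force on a finger pad.
Only numpy, scipy, OpenCV 4.12 (cv2) and the standard library are available. Lean on these libraries where they do the work, as an engineer would, in place of code of your own. Each camera call takes 0.05 s, during which the arm holds its last target. There are 200 camera calls.

## Working session

There is one attempt and no reset: what is moved stays moved. The work goes in short steps, Python scripts to look and compute and a tool call to move; the robot and the scene stay as the last step left them, time stands still between calls to the robot, and variables do not carry over. Pictures are saved under pics/ and viewed, at most 10 in all, crops included, and the job is handed in when it is done.

Besides the shell and the picture viewer there is one more tool, called after "Emit:" as name(argument=value, ...), one argument or row to a line, values as JSON. drive_tool: Moves the arm, as the interface text tells. Its arguments: {"type":"object","properties":{"rows":{"type":"array"},"force":{"type":"number"}},"required":["rows"]}

```bash
mkdir -p pics; ls
python3 - <<'E'
from rig import manip
import cv2,numpy as np
for n in("top","scene"):
    im,d=manip.read_camera(n);np.savez(f'{n}.npz',im=im,d=d);cv2.imwrite(f'pics/{n}0.png',im);print(n,manip.calibration(n))
s=manip.get_state();print(s)
E
```

```text
pics
top {'vfov': 48.10541588991712, 'cx': 327.4449088976384, 'cy': 200.1717956235047, 'origin': array([0.23769971, 0.00663647, 1.70173714]), 'orientation': array([-0.05190166,  0.70805382, -0.70196168,  0.05670807])}
scene {'vfov': 52.44609818540134, 'cx': 313.85364727779387, 'cy': 202.99156376091597, 'origin': array([ 1.35038399, -0.03507701,  1.09427773]), 'orientation': array([-0.24758246,  0.67264746,  0.65846649, -0.22949989])}
{'clock': 0.1, 'qpos': array([ 9.49167608e-01,  2.59242205e-01,  1.53593189e+00, -2.78351223e-05,
        1.34800486e+00, -2.02773457e-01]), 'joint_velocities': array([ 0.00041644, -0.0003015 , -0.00216431,  0.00065919, -0.0009756 ,
        0.0005091 ]), 'joint_torque': array([ 3.22003863e-03, -4.38207757e+01, -2.84642941e+01,  7.19119026e-02,
        3.62998783e-02, -7.34845503e-05]), 'tcp_pos': array([0.2233847 , 0.50207159, 0.21793262]), 'eef_rot': array([-3.05321933e-04,  2.07896987e-01,  9.78150404e-01, -7.32151510e-04]), 'wrist_force': array([ 0.44724772, -0.1924625 ,  0.69565215]), 'moment': array([-0.00325224, -0.03882871,  0.00797706]), 'gripper_force': 0.0, 'finger_gap': 0.9987997743091728}
```

View pics/top0.png

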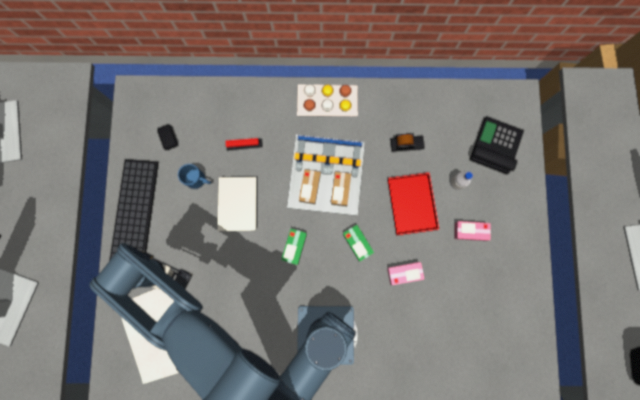

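View pics/scene0.png

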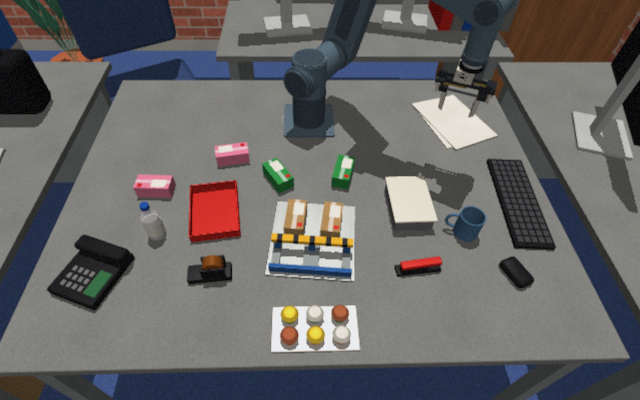

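The top view shows the gauge around (326,175), with its push direction up the image (about +x). The packets are at (309,187) and (340,188), the red tray at (412,203), the tub at (237,203) and the green decoys at (293,246) and (357,242). The scene view agrees. I'll get rough poses now, then refine with the wrist camera.

```bash
cat > h.py <<'E'
from rig import manip
import cv2,numpy as np
from scipy.spatial.transform import Rotation as R
def grab(n,save=None):
    c=manip.calibration(n);im,d=manip.read_camera(n)
    if save: cv2.imwrite(save,im)
    return im,d,c
def rot(q): return R.from_quat(q,scalar_first=True)
def cloud(d,c):
    f=200/np.tan(np.radians(c['vfov']/2));v,u=np.mgrid[:400,:640]
    p=np.stack([(u-c['cx'])/f*d,(v-c['cy'])/f*d,d],-1)
    return p@rot(c['orientation']).as_matrix().T+c['origin']
def rect(m,P):
    p=P[m];r=cv2.minAreaRect((p[:,:2]*1000).astype(np.float32));return r,np.median(p[:,2])
def masks(im,P,d):
    h,s,v=cv2.split(cv2.cvtColor(im,cv2.COLOR_BGR2HSV));ok=d>0
    return dict(red=ok&((h<6)|(h>174))&(s>180)&(v>80),yellow=ok&(h>18)&(h<32)&(s>170)&(v>120),brown=ok&(h>8)&(h<22)&(s>50)&(s<190)&(v>80),blue=ok&(h>100)&(h<120)&(s>150)&(v>60))
def tcp():
    s=manip.get_state();r=rot(s['eef_rot']).as_matrix();print(s['clock'],'tcp',s['tcp_pos'].round(4),'toolx',r[:,0].round(3),'tooly',r[:,1].round(3),'F',s['wrist_force'].round(2));return s['tcp_pos'],r
E
python3 - <<'E'
from h import *
for n in('top','scene'):
    z=np.load(n+'.npz');im,d=z['im'],z['d'];P=cloud(d,manip.calibration(n));M=masks(im,P,d)
    for k in M:
        nn,l,st,ce=cv2.connectedComponentsWithStats(M[k].astype(np.uint8))
        for i in range(1,nn):
            if st[i,4]>25:
                p=P[l==i];q=p.mean(0)
                if .2<q[0]<.9 and abs(q[1])<.5: print(n,k,ce[i].round(),st[i,4],q.round(3),rect(l==i,P)[0],p[:,2].max().round(3))
E
```

```text
top red [242. 143.] 200 [0.714 0.325 0.042] ((715.3063354492188, 324.6912536621094), (25.371126174926758, 121.58451080322266), 6.784285545349121) 0.054
top red [412. 203.] 2304 [ 0.492 -0.329  0.006] ((489.6386413574219, -325.5315246582031), (212.20101928710938, 159.6730194091797), 8.253464698791504) 0.042
top yellow [345. 105.] 77 [ 0.868 -0.068  0.047] ((869.03466796875, -68.56623077392578), (33.968528747558594, 37.341102600097656), 35.884063720703125) 0.06
top yellow [307. 157.] 51 [0.654 0.074 0.069] ((653.9441528320312, 74.56999206542969), (38.16392517089844, 18.02066421508789), 88.09494018554688) 0.079
top yellow [321. 158.] 53 [0.649 0.023 0.068] ((648.3233032226562, 21.95797348022461), (20.75579071044922, 37.47246170043945), 0.5531696081161499) 0.075
top yellow [334. 160.] 56 [ 0.644 -0.026  0.068] ((644.848388671875, -26.735620498657227), (21.038787841796875, 37.51035690307617), 0.8323498368263245) 0.075
top yellow [347. 161.] 53 [ 0.64  -0.076  0.067] ((639.3778686523438, -75.64376831054688), (38.37154006958008, 18.88179588317871), 85.76627349853516) 0.075
top brown [309. 1
[... 3791 characters left out ...]
-302.5390625), (39.32366180419922, 85.38165283203125), 86.58850860595703) 0.085
scene brown [340. 313.] 207 [0.877 0.067 0.042] ((873.8887329101562, 66.62474822998047), (45.522247314453125, 42.99313735961914), 50.3184700012207) 0.055
scene blue [311. 247.] 26 [ 0.657 -0.005  0.036] ((656.9220581054688, -5.0115203857421875), (5.09166955947876, 15.385586738586426), 3.680875539779663) 0.048
scene blue [346. 250.] 28 [0.668 0.102 0.034] ((668.153076171875, 102.89884948730469), (16.7517147064209, 6.002411842346191), 88.29198455810547) 0.05
scene blue [310. 270.] 554 [ 0.733 -0.013  0.029] ((730.9229125976562, -12.263946533203125), (243.94247436523438, 14.888040542602539), 83.95060729980469) 0.042
```

Emit:
drive_tool(
  rows=[
    [[2,0,0,0,-0.16],[2,0,0,0,-0.16],[2,-3.2,-4.7,-0.3,0],[2,-3.2,-4.7,-0.3,0],[2,-3.2,-4.7,-0.3,0],[2,-3.2,-4.7,-0.3,0],[2,-3.2,-4.7,-0.3,0],[2,-3.2,-4.7,-0.3,0],[2,-3.2,-4.7,-0.3,0],[2,-3.2,-4.7,-0.3,0],[2,-3.2,-4.7,-0.3,0],[2,0,0,0,0]],
  ],
  force=15,
)

```text
clock: 1.6
tcp_pos: [0.47, 0.0497, 0.2452]
eef_rot: [-0.0, 0.052, 0.999, -0.0]
wrist_force: [-0.1, 0.6, 0.0]
finger_gap: 0.212
gripper_force: 0.0
```

Run:
```python
from h import *
tcp()
im,d,c=grab('wrist','pics/w1.png');np.savez('w1.npz',im=im,d=d,o=c['origin'],q=c['orientation']);print(c);tcp()
```

```text
1.6 tcp [0.47   0.0497 0.2452] toolx [-0.995  0.104  0.   ] tooly [ 0.104  0.995 -0.001] F [-0.11  0.63  0.01]
{'vfov': 71.73584229481774, 'cx': 317.78674291701196, 'cy': 203.7253900990058, 'origin': array([0.39927116, 0.0563686 , 0.4111295 ]), 'orientation': array([0.09683772, 0.73686593, 0.66336106, 0.08719613])}
1.65 tcp [0.4688 0.0517 0.2451] toolx [-0.995  0.102  0.001] tooly [0.102 0.995 0.   ] F [ 0.27 -0.09  0.48]
```

View pics/w1.png

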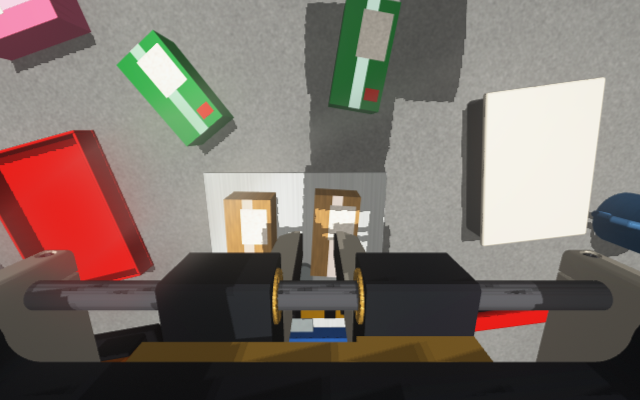

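The wrist view shows the plate's rear edge at row 173 and the packets' rear ends at (252,195) and (337,192). The gripper hides the rest, so I'll move forward to see the whole gauge.

Emit:
drive_tool(
  rows=[
    [[2,-5.5,-1.2,-1,0],[2,-5.5,-1.2,-1,0],[2,-5.5,-1.2,-1,0],[2,0,0,0,0],[2,0,0,0,0]],
  ],
)

```text
clock: 2.28
tcp_pos: [0.628, 0.0027, 0.2747]
eef_rot: [-0.001, 0.049, 0.999, 0.0]
wrist_force: [-0.5, 0.2, -1.0]
finger_gap: 0.214
gripper_force: 0.0
```

Run:
```python
from h import *
tcp()
im,d,c=grab('wrist','pics/w2.png');np.savez('w2.npz',im=im,d=d,o=c['origin'],q=c['orientation']);tcp()
P=cloud(d,c);M=masks(im,P,d)
for k in M:
  nn,l,st,ce=cv2.connectedComponentsWithStats(M[k].astype(np.uint8))
  for i in range(1,nn):
    if st[i,4]>150: print(k,ce[i].round(),st[i,4],P[l==i].mean(0).round(4),rect(l==i,P)[0],np.percentile(P[l==i][:,2],[5,50,95]).round(4))
```

```text
2.275 tcp [0.628  0.0027 0.2747] toolx [-0.995  0.097  0.003] tooly [0.097 0.995 0.001] F [-0.51  0.2  -1.02]
2.325 tcp [0.6277 0.0027 0.2753] toolx [-0.995  0.097  0.002] tooly [0.097 0.995 0.   ] F [-0.27 -0.54  0.29]
red [75. 90.] 19076 [ 0.4696 -0.3375  0.0086] ((485.0289306640625, -327.70684814453125), (219.49026489257812, 161.3181915283203), 7.892319202423096) [0.0021 0.0038 0.0335]
red [535. 215.] 1501 [0.7135 0.3236 0.041 ] ((715.179443359375, 324.6104736328125), (25.71310806274414, 124.24566650390625), 6.341331958770752) [0.0346 0.0412 0.0453]
yellow [297. 196.] 438 [ 0.6417 -0.0282  0.0676] ((641.9779052734375, -28.225276947021484), (33.67005157470703, 23.835180282592773), 84.15509033203125) [0.0661 0.0677 0.0688]
yellow [399. 196.] 208 [0.6556 0.1129 0.0677] ((656.1065063476562, 112.57075500488281), (16.66278839111328, 23.41876220703125), 83.89459991455078) [0.0665 0.0679 0.0693]
yellow [262. 196.] 395 [ 0.6377 -0.0767  0.0677] ((637.419921875, -77.15997314453125), (33.21556854248047, 23.274126052856445), 85.18507385253906) [0.0665 0.0677 0.0689]
yellow [333. 196.] 413 [0.
[... 1839 characters left out ...]
5) [0.3692 0.3782 0.3806]
brown [363. 348.] 4188 [0.6157 0.0149 0.3776] ((1072.1767578125, 182.0001220703125), (996.2285766601562, 263.38330078125), 32.67407989501953) [0.3829 0.3867 0.3902]
blue [378. 242.] 249 [0.7354 0.0869 0.0357] ((736.0514526367188, 85.07373809814453), (53.98089599609375, 13.903730392456055), 85.43536376953125) [0.0343 0.0359 0.0373]
blue [254. 242.] 269 [ 0.7157 -0.1074  0.0356] ((715.93408203125, -107.30856323242188), (53.7344970703125, 13.172242164611816), 84.13516998291016) [0.0341 0.0356 0.0369]
blue [320. 242.] 160 [ 0.7275 -0.0046  0.0357] ((726.7626342773438, -7.1097869873046875), (44.19313430786133, 11.261736869812012), 84.7615966796875) [0.0345 0.0358 0.037 ]
```

View pics/w2.png

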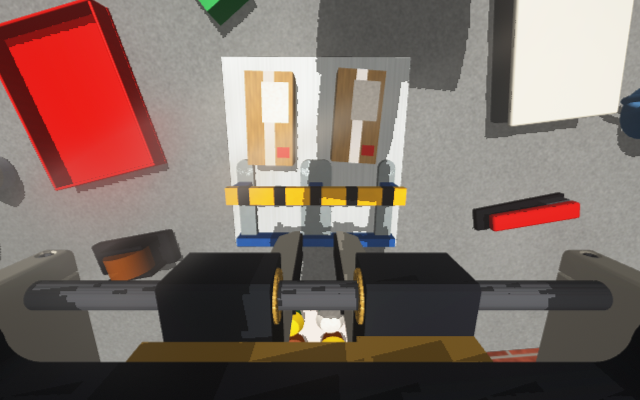

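Everything is visible: the bar is at row 196, the stop at row 242, and the packets sit at (270,117) and (359,116). I'll fit the gauge, packet and tray poses.

```bash
cat >> h.py <<'E'
G0=np.array([.6446,-.0029]);GY=-.0945
GR=np.array([[np.cos(GY),-np.sin(GY)],[np.sin(GY),np.cos(GY)]])
def tog(p): return (np.asarray(p)[...,:2]-G0)@GR
def packets(P,im,tol=.003):
    # top faces of packets in gauge frame
    g=tog(P)
    for nm,s in(('L',1),('R',-1)):
        m=(P[...,2]>.046)&(P[...,2]<.061)&(g[...,0]>-.21)&(g[...,0]<.07)&(abs(g[...,1]-s*.06)<.05)&(abs(g[...,0])>.016)
        n,l,st,ce=cv2.connectedComponentsWithStats(m.astype(np.uint8))
        if n<2: continue
        i=1+st[1:,4].argmax();q=g[l==i];r=cv2.minAreaRect((q*1000).astype(np.float32))
        print(nm,'gauge mm',np.round(r[0],1),np.round(r[1],1),round(r[2],1),'z',np.median(P[l==i][:,2]).round(4),'x range',np.percentile(q[:,0]*1000,[1,99]).round(1))
E
python3 - <<'E'
from h import *
z=np.load('w2.npz');c=manip.calibration('wrist');c['origin']=z['o'];c['orientation']=z['q'];P=cloud(z['d'],c)
packets(P,z['im'])
g=tog(P)
m=(abs(P[...,2]-.008)<.003)&(g[...,0]>-.25)&(g[...,0]<-.05)&(abs(g[...,1])<.2)
q=g[m]*1000;print('plate',np.percentile(q,[.5,99.5],axis=0).round(1))
m=(abs(P[...,2]-.036)<.003)&(g[...,0]>.06)&(g[...,0]<.12)&(abs(g[...,1])<.14)
print('stop',np.percentile(g[m][:,0],[2,98])*1000)
print('tcp gauge',tog(manip.get_state()['tcp_pos']))
E
```

```text
L gauge mm [-104.7   56.8] [ 62.2 120.5] 86.1 z 0.0519 x range [-164.   -46.2]
R gauge mm [-102.1  -61.5] [ 62.4 120.8] 88.4 z 0.0569 x range [-161.2  -43.1]
plate [[-232.7 -133.5]
 [ -51.1  134.5]]
stop [74.84172897 89.0123736 ]
tcp gauge [-0.01735509  0.00402232]
```

Emit:
drive_tool(
  rows=[
    [[2,4.25,1.35,2,0],[2,4.25,1.35,2,0],[2,4.25,1.35,2,0],[2,4.25,1.35,2,0],[2,0,0,5.2,0],[2,0,0,5.2,0],[2,0,0,4.2,0],[2,0,0,1.9,0],[2,0,0,1,0],[2,0,0,0,0]],
  ],
)

```text
clock: 3.58
tcp_pos: [0.4646, 0.072, 0.021]
eef_rot: [-0.0, 0.049, 0.999, 0.0]
wrist_force: [0.6, 0.6, 0.5]
finger_gap: 0.219
gripper_force: 0.0
```

```bash
cat >> h.py <<'E'
def st():
    p,r=tcp();print('gauge mm',(tog(p)*1000).round(1),'yaw err',round(float(np.arctan2(-r[1,0],-r[0,0])-GY),4),'F gauge',(manip.get_state()['wrist_force'][:2]@GR).round(2))
E
python3 -c "
from h import *
st()"
```

```text
3.575 tcp [0.4646 0.072  0.021 ] toolx [-0.995  0.098  0.   ] tooly [0.098 0.995 0.   ] F [0.62 0.61 0.5 ]
gauge mm [-186.2   57.6] yaw err -0.0037 F gauge [0.56 0.67]
```

Emit:
drive_tool(
  rows=[
    [[2,-0.22,0,0,0],[2,-0.22,0,0,0],[2,-0.22,0,0,0],[2,-0.22,0,0,0],[2,-0.22,0,0,0],[2,-0.22,0,0,0],[2,-0.22,0,0,0],[2,-0.22,0,0,0],[2,-0.22,0,0,0],[2,-0.22,0,0,0],[2,-0.22,0,0,0],[2,-0.22,0,0,0]],
  ],
)

```text
clock: 5.08
tcp_pos: [0.4917, 0.069, 0.0206]
eef_rot: [-0.0, 0.049, 0.999, 0.0]
wrist_force: [-1.0, -0.5, -0.8]
finger_gap: 0.217
gripper_force: 0.5
```

Run:
```python
from h import *
st()
for n in('scene','top'):
    im,d,c=grab(n);packets(cloud(d,c),im)
```

```text
5.075 tcp [0.4917 0.069  0.0206] toolx [-0.995  0.099  0.   ] tooly [0.099 0.995 0.   ] F [-0.96 -0.47 -0.8 ]
gauge mm [-159.    57.1] yaw err -0.0042 F gauge [-0.91 -0.56]
L gauge mm [-89.3  58.3] [ 62.  127.2] 89.5 z 0.0524 x range [-150.7  -27.8]
R gauge mm [-99.  -63.5] [ 62.2 124.3] 88.6 z 0.0571 x range [-159.2  -39.2]
L gauge mm [-33.4  61.4] [57.8 11.9] 89.7 z 0.0531 x range [-39.  -27.5]
R gauge mm [-100.5  -60.3] [ 61.2 120.8] 89.5 z 0.0568 x range [-160.1  -41.1]
```

Emit:
drive_tool(
  rows=[
    [[2,-0.18,0,0,0],[2,-0.18,0,0,0],[2,-0.18,0,0,0],[2,-0.18,0,0,0],[2,-0.18,0,0,0],[2,-0.18,0,0,0],[2,-0.18,0,0,0],[2,-0.18,0,0,0],[2,-0.18,0,0,0],[2,-0.18,0,0,0],[2,-0.18,0,0,0],[2,-0.18,0,0,0]],
  ],
)

```text
clock: 6.68
tcp_pos: [0.5132, 0.0668, 0.0207]
eef_rot: [0.0, 0.049, 0.999, -0.0]
wrist_force: [-3.0, 0.8, 2.2]
finger_gap: 0.21
gripper_force: 1.6
```

```bash
python3 -c "
from h import *
st()"
```

```text
6.675 tcp [0.5132 0.0668 0.0207] toolx [-0.995  0.099 -0.   ] tooly [ 0.099  0.995 -0.   ] F [-3.02  0.84  2.16]
gauge mm [-137.4   57. ] yaw err -0.0043 F gauge [-3.09  0.55]
```

Emit:
drive_tool(
  rows=[
    [[2,-0.16,0,0,0],[2,-0.16,0,0,0],[2,-0.16,0,0,0],[2,-0.16,0,0,0]],
  ],
)

```text
clock: 7.18
tcp_pos: [0.5196, 0.0662, 0.0206]
eef_rot: [0.0, 0.049, 0.999, 0.0]
wrist_force: [-2.6, 0.5, 3.3]
finger_gap: 0.217
gripper_force: 1.5
```

```bash
python3 -c "
from h import *
st()
im,d,c=grab('scene');packets(cloud(d,c),im)"
```

```text
7.175 tcp [0.5196 0.0662 0.0206] toolx [-0.995  0.099 -0.   ] tooly [0.099 0.995 0.   ] F [-2.64  0.46  3.26]
gauge mm [-131.   57.] yaw err -0.0043 F gauge [-2.67  0.21]
L gauge mm [-72.9  57.4] [102.9  60.7] 1.0 z 0.0523 x range [-122.   -23.2]
R gauge mm [-99.9 -63.3] [ 61.8 124.5] 88.5 z 0.0569 x range [-160.1  -39.4]
```

It clears: the nose is past the bar at 2–3 N. Now on toward the stop.

Emit:
drive_tool(
  rows=[
    [[2,-0.22,0,0,0],[2,-0.22,0,0,0],[2,-0.22,0,0,0],[2,-0.22,0,0,0],[2,-0.22,0,0,0],[2,-0.22,0,0,0],[2,-0.22,0,0,0],[2,-0.22,0,0,0],[2,-0.22,0,0,0],[2,-0.22,0,0,0],[2,-0.22,0,0,0],[2,-0.22,0,0,0]],
  ],
)

```text
clock: 8.72
tcp_pos: [0.5459, 0.0635, 0.0207]
eef_rot: [0.0, 0.049, 0.999, -0.0]
wrist_force: [-1.2, 0.7, 0.1]
finger_gap: 0.217
gripper_force: 0.5
```

Emit:
drive_tool(
  rows=[
    [[2,-0.22,0,0,0],[2,-0.22,0,0,0],[2,-0.22,0,0,0],[2,-0.22,0,0,0],[2,-0.22,0,0,0],[2,-0.22,0,0,0],[2,-0.22,0,0,0],[2,-0.22,0,0,0],[2,-0.22,0,0,0],[2,-0.22,0,0,0],[2,-0.22,0,0,0],[2,-0.22,0,0,0]],
  ],
)

```text
clock: 10.22
tcp_pos: [0.5721, 0.0609, 0.0207]
eef_rot: [-0.0, 0.049, 0.999, 0.0]
wrist_force: [-1.4, -0.1, -0.2]
finger_gap: 0.214
gripper_force: 0.6
```

```bash
python3 -c "
from h import *
st()
im,d,c=grab('scene');packets(cloud(d,c),im)"
```

```text
10.225 tcp [0.5721 0.0609 0.0207] toolx [-0.995  0.099  0.   ] tooly [0.099 0.995 0.   ] F [-1.37 -0.12 -0.17]
gauge mm [-78.2  56.7] yaw err -0.0043 F gauge [-1.35 -0.25]
L gauge mm [-46.4  57.9] [52.5 60.9] 1.0 z 0.0523 x range [-71.4 -21.7]
R gauge mm [-100.8  -63.7] [ 62.1 126.6] 89.1 z 0.0568 x range [-159.9  -38.8]
```

Emit:
drive_tool(
  rows=[
    [[2,-0.18,0,0,0],[2,-0.18,0,0,0],[2,-0.18,0,0,0],[2,-0.18,0,0,0],[2,-0.18,0,0,0],[2,-0.18,0,0,0],[2,-0.18,0,0,0],[2,-0.18,0,0,0],[2,-0.18,0,0,0],[2,-0.18,0,0,0],[2,-0.15,0,0,0],[2,-0.15,0,0,0]],
  ],
)

```text
clock: 11.78
tcp_pos: [0.593, 0.0589, 0.0206]
eef_rot: [0.0, 0.049, 0.999, -0.0]
wrist_force: [-3.1, 1.5, 3.0]
finger_gap: 0.217
gripper_force: 1.5
```

Emit:
drive_tool(
  rows=[
    [[2,-0.13,0,0,0],[2,-0.13,0,0,0]],
  ],
)

```text
clock: 12.02
tcp_pos: [0.5956, 0.0586, 0.0207]
eef_rot: [0.0, 0.049, 0.999, -0.0]
wrist_force: [-2.9, 1.5, 1.7]
finger_gap: 0.217
gripper_force: 1.4
```

```bash
python3 -c "
from h import *
st()"
```

```text
12.025 tcp [0.5956 0.0586 0.0207] toolx [-0.995  0.099 -0.   ] tooly [ 0.099  0.995 -0.   ] F [-2.9   1.53  1.72]
gauge mm [-54.6  56.6] yaw err -0.0043 F gauge [-3.03  1.25]
```

Emit:
drive_tool(
  rows=[
    [[2,-0.13,0,0,0]],
  ],
)

```text
clock: 12.15
tcp_pos: [0.5964, 0.0586, 0.0206]
eef_rot: [-0.0, 0.049, 0.999, 0.0]
wrist_force: [-5.8, 0.7, 4.9]
finger_gap: 0.214
gripper_force: 2.8
```

Emit:
drive_tool(
  rows=[
    [[2,-0.06,0,0,0],[2,0,0,0,0]],
  ],
)

```text
clock: 12.4
tcp_pos: [0.5963, 0.0586, 0.0205]
eef_rot: [-0.001, 0.049, 0.999, 0.0]
wrist_force: [-5.5, -0.1, 4.4]
finger_gap: 0.212
gripper_force: 2.9
```

```bash
python3 -c "
from h import *
st()"
```

```text
12.4 tcp [0.5963 0.0586 0.0205] toolx [-0.995  0.099  0.002] tooly [ 0.099  0.995 -0.   ] F [-5.51 -0.12  4.36]
gauge mm [-53.8  56.6] yaw err -0.0042 F gauge [-5.48 -0.64]
```

Emit:
drive_tool(
  rows=[
    [[2,-0.12,0,0,0.004],[2,0,0,0,0]],
  ],
)

```text
clock: 12.65
tcp_pos: [0.5963, 0.0586, 0.0205]
eef_rot: [-0.002, 0.051, 0.999, 0.0]
wrist_force: [-9.2, 0.7, 7.8]
finger_gap: 0.214
gripper_force: 4.6
```

```bash
python3 -c "
from h import *
st()
im,d,c=grab('scene');packets(cloud(d,c),im)"
```

```text
12.65 tcp [0.5963 0.0586 0.0205] toolx [-0.995  0.102  0.005] tooly [ 0.102  0.995 -0.   ] F [-9.25  0.66  7.75]
gauge mm [-53.9  56.7] yaw err -0.0077 F gauge [-9.27 -0.22]
L gauge mm [43.1 57.4] [60.9 53.6] 90.0 z 0.0524 x range [16.6 69.5]
R gauge mm [-100.2  -64.5] [ 60.6 125.3] 89.3 z 0.057 x range [-159.8  -38.9]
```

Emit:
drive_tool(
  rows=[
    [[2,0.6,0,0,-0.007],[2,1.6,0,0,0],[2,2,0,-5,0],[2,2,-1.5,-5,0],[2,2,-3.5,0,0],[2,2,-3.5,0,0],[2,2,-3.3,0,0],[2,1,0,4,0],[2,0,0,4,0],[2,0,0,2,0],[2,0,0,0,0]],
  ],
)

```text
clock: 14.08
tcp_pos: [0.4554, -0.0464, 0.0196]
eef_rot: [-0.001, 0.048, 0.999, 0.0]
wrist_force: [-0.3, 0.6, 0.5]
finger_gap: 0.214
gripper_force: 0.0
```

Run:
```python
from h import *
st()
for n in('scene','top'):
    im,d,c=grab(n,f'pics/{n}2.png');P=cloud(d,c);g=tog(P);packets(P,im)
    for s,a,b,zr in(('Lpack',.016,.12,(.048,.062)),('stop',.05,.13,(.032,.04)),('Rpack',-.2,-.016,(.048,.062)),('bar',-.02,.02,(.063,.075))):
        y0=-.06 if s=='Rpack' else .06
        m=(P[...,2]>zr[0])&(P[...,2]<zr[1])&(g[...,0]>a)&(g[...,0]<b)&(abs(g[...,1]-y0)<.02)
        if m.sum()>5: print(n,s,m.sum(),(np.percentile(g[m][:,0],[2,98])*1000).round(1))
```

```text
14.075 tcp [ 0.4554 -0.0464  0.0196] toolx [-0.995  0.096  0.002] tooly [0.096 0.995 0.   ] F [-0.31  0.62  0.46]
gauge mm [-184.3  -61.2] yaw err -0.0016 F gauge [-0.37  0.59]
L gauge mm [42.9 57.1] [53.6 60.4] 1.4 z 0.052 x range [17.9 69. ]
R gauge mm [-111.4  -63.2] [ 62.3 146.4] 88.8 z 0.057 x range [-174.9  -39.6]
scene Lpack 235 [18.2 77.5]
scene stop 66 [75.3 91.4]
scene Rpack 395 [-175.   -40.2]
scene bar 100 [-11.1  15.1]
L gauge mm [43.5 61.5] [52.3 62.1] 0.3 z 0.0525 x range [19.1 69.4]
R gauge mm [-54.2 -62.1] [63.3 29.6] 80.2 z 0.0561 x range [-71.4 -41.2]
top Lpack 141 [19.3 76.6]
top stop 13 [84.4 90.2]
top Rpack 69 [-67.7 -41.4]
top bar 58 [-11.5  14.3]
```

Emit:
drive_tool(
  rows=[
    [[2,-0.22,0,0,0],[2,-0.22,0,0,0],[2,-0.22,0,0,0],[2,-0.22,0,0,0],[2,-0.22,0,0,0],[2,-0.22,0,0,0],[2,-0.22,0,0,0],[2,-0.22,0,0,0],[2,-0.22,0,0,0],[2,-0.22,0,0,0],[2,-0.22,0,0,0],[2,-0.22,0,0,0]],
  ],
)

```text
clock: 15.68
tcp_pos: [0.4823, -0.049, 0.0206]
eef_rot: [-0.0, 0.048, 0.999, 0.0]
wrist_force: [-1.5, 0.5, -1.0]
finger_gap: 0.212
gripper_force: 0.4
```

Emit:
drive_tool(
  rows=[
    [[2,-0.16,0,0,0],[2,-0.16,0,0,0],[2,-0.16,0,0,0],[2,-0.16,0,0,0],[2,-0.16,0,0,0],[2,-0.16,0,0,0],[2,-0.16,0,0,0],[2,-0.16,0,0,0]],
  ],
)

```text
clock: 16.68
tcp_pos: [0.495, -0.0502, 0.0207]
eef_rot: [-0.0, 0.048, 0.999, -0.0]
wrist_force: [-0.9, 0.1, -1.1]
finger_gap: 0.215
gripper_force: 0.4
```

```bash
python3 -c "
from h import *
st()
im,d,c=grab('scene');packets(cloud(d,c),im)"
```

```text
16.675 tcp [ 0.495  -0.0502  0.0207] toolx [-0.995  0.096 -0.   ] tooly [ 0.096  0.995 -0.   ] F [-0.93  0.11 -1.11]
gauge mm [-144.5  -61.2] yaw err -0.0013 F gauge [-0.94  0.03]
L gauge mm [43.  57.3] [53.8 60.8] 0.2 z 0.0523 x range [16.6 69.7]
R gauge mm [-77.4 -62. ] [120.2  62.3] 0.1 z 0.0571 x range [-135.5  -20.2]
```

Expected contact with the bar is about 4 mm ahead, so I'll take it in small steps.

Emit:
drive_tool(
  rows=[
    [[2,-0.14,0,0,0],[2,-0.14,0,0,0]],
  ],
)

```text
clock: 16.98
tcp_pos: [0.4977, -0.0505, 0.0207]
eef_rot: [-0.0, 0.048, 0.999, 0.0]
wrist_force: [-1.7, 0.8, 0.6]
finger_gap: 0.216
gripper_force: 0.7
```

Emit:
drive_tool(
  rows=[
    [[2,-0.13,0,0,0]],
  ],
)

```text
clock: 17.1
tcp_pos: [0.4979, -0.0504, 0.0206]
eef_rot: [-0.001, 0.048, 0.999, 0.0]
wrist_force: [-6.4, -0.8, 5.2]
finger_gap: 0.213
gripper_force: 3.6
```

Emit:
drive_tool(
  rows=[
    [[2,-0.13,0,0,0]],
  ],
)

```text
clock: 17.23
tcp_pos: [0.4979, -0.0504, 0.0205]
eef_rot: [-0.002, 0.048, 0.999, 0.0]
wrist_force: [-10.9, -1.4, 8.2]
finger_gap: 0.214
gripper_force: 5.3
```

```bash
python3 -c "
from h import *
st()"
```

```text
17.225 tcp [ 0.4979 -0.0504  0.0205] toolx [-0.995  0.095  0.005] tooly [0.095 0.995 0.   ] F [-10.88  -1.45   8.23]
gauge mm [-141.6  -61.1] yaw err -0.0008 F gauge [-10.69  -2.47]
```

Stopped at the bar. I'll ease slightly and hold steadily for over a second.

Emit:
drive_tool(
  rows=[
    [[2,0.05,0,0,0],[2,0,0,0,0],[2,0,0,0,0],[2,0,0,0,0],[2,0,0,0,0],[2,0,0,0,0],[2,0,0,0,0],[2,0,0,0,0],[2,0,0,0,0],[2,0,0,0,0],[2,0,0,0,0],[2,0,0,0,0]],
  ],
)

```text
clock: 18.73
tcp_pos: [0.4979, -0.0504, 0.0205]
eef_rot: [-0.002, 0.048, 0.999, 0.0]
wrist_force: [-6.4, -0.6, 5.9]
finger_gap: 0.217
gripper_force: 3.4
```

```bash
python3 -c "
from h import *
st()
im,d,c=grab('scene','pics/s3.png');packets(cloud(d,c),im)"
```

```text
18.725 tcp [ 0.4979 -0.0504  0.0205] toolx [-0.995  0.095  0.004] tooly [0.095 0.995 0.   ] F [-6.37 -0.62  5.93]
gauge mm [-141.6  -61.1] yaw err -0.0011 F gauge [-6.29 -1.22]
L gauge mm [43.  57.3] [53.8 60.8] 0.4 z 0.0521 x range [16.3 69.6]
R gauge mm [-82.7 -61.9] [128.   62.2] 0.1 z 0.0572 x range [-130.9  -20.5]
```

Emit:
drive_tool(
  rows=[
    [[2,0.5,0,0,0],[2,1,0,0,0],[5,0,0,-5,0],[8,0,0,-4,0],[9.3,-4,0,0,0],[9.3,-4.1,0,0,0],[9.3,0,0,0,0],[9.3,0,0,0,0]],
  ],
)

```text
clock: 19.77
tcp_pos: [0.5642, -0.0566, 0.11]
eef_rot: [-0.001, 0.048, 0.999, 0.0]
wrist_force: [-0.3, -0.7, 0.3]
finger_gap: 0.811
gripper_force: 0.0
```

```bash
python3 -c "
from h import *
st();print(manip.get_state()['finger_gap'])
im,d,c=grab('scene');P=cloud(d,c);packets(P,im)
im,d,c=grab('wrist','pics/w3.png')"
```

```text
19.775 tcp [ 0.5642 -0.0566  0.11  ] toolx [-0.995  0.096  0.002] tooly [0.096 0.995 0.   ] F [-0.34 -0.72  0.26]
gauge mm [-75.  -61.1] yaw err -0.0012 F gauge [-0.27 -0.75]
0.8111892761533015
L gauge mm [42.6 57.4] [52.7 60.8] 0.0 z 0.0522 x range [16.3 68.8]
R gauge mm [-75.2 -62.2] [ 62.4 114.1] 90.0 z 0.0574 x range [-129.6  -19.7]
```

View pics/w3.png

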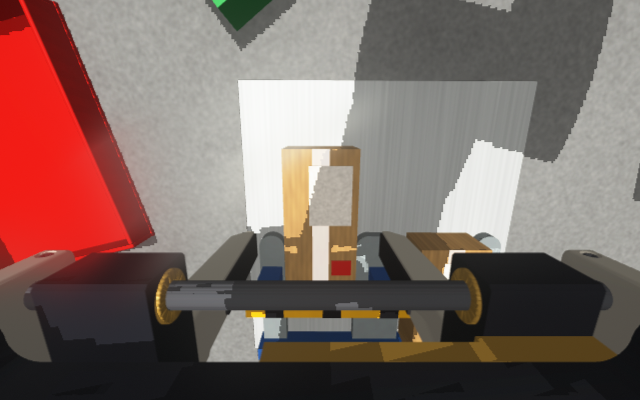

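The packet is centred between the open fingers, spanning columns 282–360. The left packet is home at the far right. Descend and grasp.

Emit:
drive_tool(
  rows=[
    [[9.3,0,0,4,0],[9.3,0,0,3,0],[9.3,0,0,1.5,0],[9.3,0,0,0.4,0],[6,0,0,0,0],[5.5,0,0,0,0],[5.5,0,0,0,0],[5.5,0,0,0,0],[5.5,0,0,0,0],[5.5,0,0,0,0]],
  ],
  force=20,
)

```text
clock: 21.12
tcp_pos: [0.5659, -0.0568, 0.0223]
eef_rot: [0.001, 0.048, 0.999, 0.0]
wrist_force: [-0.5, 2.8, 5.5]
finger_gap: 0.667
gripper_force: 20.0
```

```bash
python3 -c "
from h import *
st();s=manip.get_state();print(s['finger_gap'],s['gripper_force'])"
```

```text
21.125 tcp [ 0.5659 -0.0568  0.0223] toolx [-0.995  0.096 -0.001] tooly [0.096 0.995 0.   ] F [-0.51  2.79  5.48]
gauge mm [-73.2 -61.1] yaw err -0.0013 F gauge [-0.77  2.73]
0.6673599740428179 20.0006040930748
```

Emit:
drive_tool(
  rows=[
    [[5.5,0.6,0,-0.1,0],[5.5,1.4,0,-1,0],[5.5,0,0,-4,0],[5.5,0,0,-4.5,-0.117],[5.5,0,0,0,-0.117],[5.5,1.92,-5.24,0,0],[5.5,1.92,-5.24,0,0],[5.5,1.92,-5.24,0,0],[5.5,1.92,-5.24,0,0],[5.5,1.92,-5.24,0,0],[5.5,0,0,0,0],[5.5,0,0,0,0]],
  ],
)

```text
clock: 22.62
tcp_pos: [0.4855, -0.3271, 0.1175]
eef_rot: [-0.0, -0.068, 0.998, 0.001]
wrist_force: [0.0, 0.0, -1.7]
finger_gap: 0.667
gripper_force: 20.0
```

Run:
```python
from h import *
p,r=tcp();s=manip.get_state();print(s['finger_gap'],s['gripper_force'])
print('shift cm',(np.array([.487,-.3275])-p[:2])@r[:2,:2]*100,'yaw',np.arctan2(-r[1,0],-r[0,0]))
im,d,c=grab('scene','pics/s4.png');packets(cloud(d,c),im)
im,d,c=grab('wrist');P=cloud(d,c);M=masks(im,P,d)['red']
m=M&(P[...,2]>.029)&(P[...,2]<.04)&(P[...,1]<-.2)&(P[...,0]<.65)&(P[...,0]>.3)
print(rect(m,P))
```

```text
22.625 tcp [ 0.4855 -0.3271  0.1175] toolx [-0.991 -0.137  0.001] tooly [-0.137  0.991  0.002] F [ 0.03  0.02 -1.74]
0.666546951734531 19.999867379665375
shift cm [-0.14105791 -0.06244976] yaw 0.13704599343958324
L gauge mm [43.2 57.3] [53.4 60.8] 0.2 z 0.0521 x range [16.9 69.3]
(((449.1148681640625, -333.337646484375), (145.13031005859375, 159.23919677734375), 8.131940841674805), np.float64(0.03451285152736433))
```

View pics/s4.png

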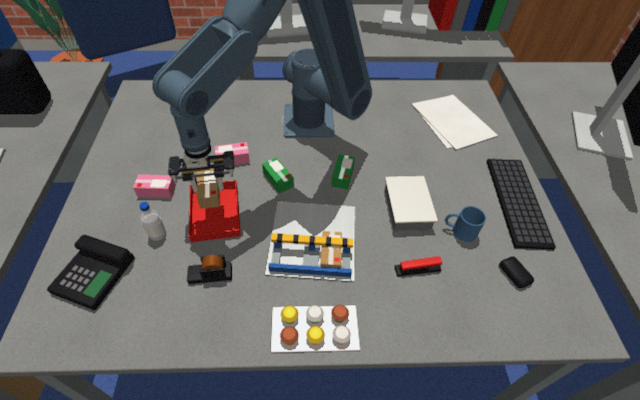

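The packet is held over the tray at (208,190), and the other packet is home at (330,250). Lower it.

Emit:
drive_tool(
  rows=[
    [[5.5,-0.1,0,3.5,0],[5.5,0,0,3,0],[5.5,0,0,1.7,0],[5.5,0,0,0.8,0],[5.5,0,0,0.3,0],[5.5,0,0,0.2,0],[5.5,0,0,0.2,0],[5.5,0,0,0,0]],
  ],
)

```text
clock: 23.72
tcp_pos: [0.4877, -0.3278, 0.0209]
eef_rot: [0.0, -0.069, 0.998, -0.0]
wrist_force: [0.8, 0.2, -1.7]
finger_gap: 0.665
gripper_force: 20.0
```

Emit:
drive_tool(
  rows=[
    [[5.5,0,0,0.1,0],[5.5,0,0,0,0]],
  ],
)

```text
clock: 23.98
tcp_pos: [0.4876, -0.3277, 0.0197]
eef_rot: [0.0, -0.069, 0.998, -0.0]
wrist_force: [0.2, 0.5, -1.7]
finger_gap: 0.666
gripper_force: 20.0
```

Emit:
drive_tool(
  rows=[
    [[5.5,0,0,0.1,0],[5.5,0,0,0,0]],
  ],
)

```text
clock: 24.22
tcp_pos: [0.4875, -0.3276, 0.0185]
eef_rot: [-0.0, -0.069, 0.998, 0.0]
wrist_force: [-0.1, -0.5, -2.2]
finger_gap: 0.665
gripper_force: 20.0
```

Emit:
drive_tool(
  rows=[
    [[5.5,0,0,0.08,0],[5.5,0,0,0,0]],
  ],
)

```text
clock: 24.48
tcp_pos: [0.4876, -0.3277, 0.0184]
eef_rot: [0.0, -0.069, 0.998, -0.0]
wrist_force: [-1.7, 0.5, 3.8]
finger_gap: 0.668
gripper_force: 20.0
```

Emit:
drive_tool(
  rows=[
    [[5.5,0,0,0.06,0],[5.5,0,0,0,0]],
  ],
)

```text
clock: 24.72
tcp_pos: [0.4876, -0.3277, 0.0184]
eef_rot: [0.0, -0.069, 0.998, -0.0]
wrist_force: [-3.3, 1.2, 8.7]
finger_gap: 0.658
gripper_force: 20.0
```

Seated on the tray floor. Release, then retreat up.

Emit:
drive_tool(
  rows=[
    [[7.8,0,0,-0.1,0],[7.8,0,0,0,0],[7.8,0,0,0,0],[7.8,0,0,0,0],[7.8,0,0,-2,0],[7.8,0,0,-5,0],[7.8,0,0,-5,0],[7.8,4,0,-5,0],[7.8,5,0,-2,0],[7.8,0,0,0,0],[7.8,0,0,0,0]],
  ],
)

```text
clock: 26.1
tcp_pos: [0.3996, -0.3399, 0.2069]
eef_rot: [0.0, -0.069, 0.998, 0.0]
wrist_force: [-0.9, 0.7, -0.6]
finger_gap: 0.838
gripper_force: 0.0
```

Run:
```python
from h import *
tcp()
im,d,c=grab('scene');P=cloud(d,c);packets(P,im)
cv2.imwrite('pics/s5.png',cv2.resize(im[140:300,150:400],None,fx=3,fy=3))
m=(P[...,2]>.046)&(P[...,2]<.062)&(P[...,0]>.38)&(P[...,0]<.6)&(abs(P[...,1]+.328)<.08)
print(rect(m,P),np.percentile(P[m][:,2],[5,50,95]))
```

```text
26.1 tcp [ 0.3996 -0.3399  0.2069] toolx [-0.991 -0.137 -0.   ] tooly [-0.137  0.991  0.   ] F [-0.95  0.72 -0.65]
L gauge mm [42.9 57.2] [53.6 60.6] 0.8 z 0.0523 x range [16.6 69. ]
(((490.6689758300781, -329.3253173828125), (125.10118103027344, 60.62096405029297), 7.911417007446289), np.float64(0.05342911936288364)) [0.04958884 0.05342912 0.05750059]
```

View pics/s5.png

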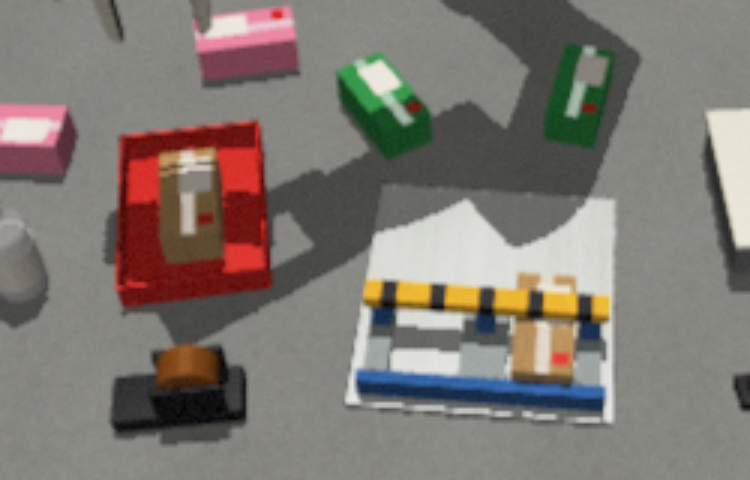

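The tall packet lies flat, label up, in the tray at crop position (190,205). The other packet is under the bar against the blue stop at (543,350). The force readings at the bar and the stop agree on that geometry to within 1 mm.

```bash
python3 -c "
from rig import manip
print(manip.hand_in())"
```

```text
the job is handed in; nothing more can be done
None
```

The job is handed in at about 26 s: the left packet clears and sits home against the blue stop, and the right one stopped at the bar and lies flat, label up, in the red tray, with no reading above about 11 N at the bar or the stop.

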